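# Scrub out the glass beaker with the bottle brush

## Task

Take the bottle brush off its stand and scrub out the glass beaker in the wash-up tray: three up-and-down strokes, each time right down until the end tuft touches the bottom, and between them up until about half of the bristle head is out of the beaker. Work gently: the beaker is thin, light glass standing loose, so touch it with the brush alone, do not press hard, lift, tip or shove it about, and leave the other things where they are. Then hang the brush back on its fork.

Things in the scene. Friction and masses are not known exactly. Their poses are not given: they have to be found in the camera images.
- brush: Bottle brush, blue handle, hanging upright in its stand, handle up; round about its axis (z, up the handle). Origin on the axis at the underside of the collar, a 25 mm disc 5 mm thick at the handle's lower end. The handle runs from z = 0 to +90 mm. Below the collar a twisted wire, 6 mm thick, ends at -98 mm; it carries the bristle head and the end tuft. Mass about 0.09 kg.
- brush_grip (a point): point on the axis of the brush's handle, 45 mm above the underside of its collar: a good place to grip; the handle is 15 to 17 mm thick from 30 mm below this point to 35 mm above it
- bristle_head (a point): middle of the white bristle head, 67 mm below the underside of the collar. The head is 65 mm long (-35 to -100 mm) and 65 mm in diameter, tapered at both ends; its bristles give way sideways by up to 12 mm with a few tenths of a newton
- tuft_tip (a point): lowest point of the brush's soft end tuft, 112 mm below the underside of the collar while not pressed. The tuft gives way along the axis by up to 12 mm, with 0.5 N at first touch rising to 2 N; pressed further, the hard wire end meets the glass
- brush_stand: Fixed stand: grey base plate 112 x 100 mm, 13 mm high, a steel post 54 mm behind the hanging place (at the stand's own +x) and at the post's top a fork of two level prongs that opens to the stand's own -x. Origin on the worktop under the hanging place. To free the brush, lift it 10 mm or more, then draw it straight out to the stand's -x by 60 mm or more, until its head is clear of the prongs.
- fork (a point): the hanging place: level with the top of the prongs, 130 mm above the worktop, midway between them; the hanging brush has its origin here. The prongs are 6 mm thick and 13 mm apart, so the wire passes between them and the collar rests on them
- fork_mouth (a point): the open end of the fork, 22 mm in front of the hanging place (stand's -x) and level with the prongs' top; here the prong tips spread and turn up by 6 mm, so that the brush cannot slip off
- wash_tray: Fixed white plastic tray 120 (x) x 215 (y) mm with a rim 20 mm high and a floor 3 mm thick; origin at the centre of its underside. The beaker and the staining jar stand in it.
- beaker: Clear glass beaker standing loose in the tray, 87 mm high, 70 mm across the rim, 0.15 kg; inside 59 mm across, 61 mm at the rim. Origin at the centre of its underside, z up; the inner floor lies 3 mm above the origin.
- jar: Square open staining jar with dark violet content, 60 x 60 x 76 mm, standing loose in the tray beside the beaker; not to be touched. Origin at the centre of its underside.
- specimen_cup_1: Specimen cup with a yellow lid, 65 mm across, 70 mm high, standing at the back; not to be touched. Origin at the centre of its underside.

How it is judged:
On the way, in this order (a step that is already met when the one before it is completed fails the run):
1. the brush has been taken off the fork (distance between brush and fork above 0.06 m), for 0.1 s.
2. first stroke down: the end tuft touches the beaker's floor (its tip within 3 mm of it) (z of tuft_tip in the frame of beaker below 0.006 m and horizontal distance between tuft_tip and beaker below 0.025 m), for 0.1 s.
3. first stroke up: the tuft is drawn up, 32 mm or more above the floor, still over the beaker (z of tuft_tip in the frame of beaker above 0.035 m and horizontal distance between tuft_tip and beaker below 0.025 m), for 0.1 s.
4. second stroke down: the end tuft touches the beaker's floor (its tip within 3 mm of it) (all of step 2), for 0.1 s.
5. second stroke up: the tuft is drawn up, 32 mm or more above the floor, still over the beaker (all of step 3), for 0.1 s.
6. third stroke down: the end tuft touches the beaker's floor (its tip within 3 mm of it) (all of step 4), for 0.1 s.
7. third stroke up: the tuft is drawn up, 32 mm or more above the floor, still over the beaker (all of step 5), for 0.1 s.
At the end, for the whole second after the job is handed in: The brush hangs by its collar on both prongs of the fork, within 12 mm of the hanging place across and 5 mm in height, upright within 0.15 rad and at rest; the beaker stands upright and at rest within 25 mm of where it was; the jar and the cup are within 15 mm of where they were (horizontal distance between brush and fork below 0.012 m and z of brush in the frame of fork between -0.005 and 0.005 m and angle between brush's own z axis and vertical below 0.15 rad and linear speed of brush below 0.03 m/s and angle between beaker's own z axis and vertical below 0.1 rad and distance of beaker from where it was at the start of the episode below 0.025 m and linear speed of beaker below 0.02 m/s and distance of each of jar, specimen_cup_1 from where it was at the start of the episode below 0.015 m); the robot touches nothing.
It fails at once if the brush presses on the beaker with more than 6 N (contact force between brush and beaker above 6 N).
It fails at once if the gripper or arm touches the beaker (more than 0.5 N) (contact force between any of the fingers, the arm and beaker above 0.5 N).
It fails at once if the beaker is tipped by more than 0.2 rad or carried 40 mm away (angle between beaker's own z axis and vertical above 0.2 rad or distance of beaker from where it was at the start of the episode above 0.04 m).
It fails at once if the beaker is lifted more than 15 mm (height (world z) of beaker above 0.018 m).
It fails at once if the jar or the cup is pushed by more than 20 mm (distance of any of jar, specimen_cup_1 from where it was at the start of the episode above 0.02 m).
It also fails if it takes over 72 s, if anything falls off the work surface, if the arm or the gripper's body presses on something with over 40 N, if the wrist force passes 120 N, or if a joint passes its speed limit or range.

## Robot

A 7-joint arm with a two-finger parallel gripper is mounted at the origin on a cart in front of the work surface, level with it; the furniture and walls round the work are solid. World frame = base frame: x ahead of the robot, y to its left, z up, the work surface at z = 0. Lengths are in m, angles in rad, forces in N, time in s.
With the tool pointing down it reaches from about 0.4 to 0.85 m from the base axis. Payload 10.4 kg.
Tool frame: the origin (TCP) lies midway between the tips of the shut fingers; the grasp point (between the pads) lies 19 mm behind it; z points along the fingers, y is the line along which they close (so a half turn about z gives the same grasp; the last joint's range is limited). The gripper opens to 87 mm and grips with 3 to 60 N. Pads are 19 mm wide; open, the fingers measure 117 mm over their backs; the gripper's body (75 mm by 190 mm) begins 51 mm behind the grasp point.
Start: joints at [-1.26, 0.332, -0.065, 1.46, 0.022, 1.35, -0.088], TCP at [0.205, 0.591, 0.223] pointing down, gripper open.
Joint ranges: [-2.6, 2.6], [-0.5, 2.12], [-1.47, 1.34], [0.16, 2.42], [-1.27, 4.41], [0.06, 2.06], [-2.6, 2.6]. Speed limits (rad/s): [2.22, 2.22, 2.79, 2.79, 3.14, 3.14, 3.14].

## Interface

Orientations are given as a unit quaternion [x, y, z, w].
In Python, from bench import r gives the robot as it stands.
- The arm moves only by the tool move_arm, never from a script. Its argument "targets" is a list of rows, each a list of 3 entries, a list of its own where there are three numbers: the shift along the tool's x, y, z in cm, then the turn, a rotation vector about the tool's x, y, z in rad, then the opening in per cent of the stroke, from 0 (shut) to 100 (fully open). In form: [[[x, y, z], [wx, wy, wz], gripper], ...]. A call has 1 to 20 rows; each row shifts and turns the commanded pose from where the row before left it, along the tool's axes as they then stand; what a row does not reach is not made up. A row lasts 1/8 s, in which the tool goes at most 62.5 mm and 10.7 degrees, less where a joint would pass 70% of its speed; a pose out of reach is approached as far as the arm can. A call with a gripper value outside its range is refused whole. The fingers move at their own pace and stop on an object; "grip_force" is the grip in N (left out, the last holds). Time passes only in rows, so rows that do not move let the fingers close. It gives the time, the measured TCP pose, the force, the opening and the grip force at its end, in the units of the state.
- r.read_state(): the state, without advancing time (a new reading comes with each control period).
- r.camera(name): name is "side" or "top"; returns a dict with "image" (400x640x3 uint8, blue, green, red), "vertical_fov" (degrees; the focal length in pixels is half the picture's height over the tangent of half this angle, whatever the lens; pixels are square), "cx", "cy" (the principal point, pixels), "cam_to_world" (4x4, takes a point from camera to world coordinates). Camera axes: x right, y down, z forward; pixel columns grow to the right and rows downward; lengths in m; the calibration is good to about 2 mm. A picture is of the moment at which its call begins. There is no depth.
- r.close_job(): hands the job in; it is judged then, once.
The state is a dict: "time": time; "joint_positions": joint angles; "joint_vel": joint speeds; "joint_torque": joint torques, N m; "ee_pos": TCP position; "eef_rot": TCP orientation; "ft_force": force on the tool from outside, world axes, zero at the start; "torque": the same for the moment, N m; "width": finger opening in m; "grip_force": force on a finger pad.
Only numpy, scipy, OpenCV 4.12 (cv2) and the standard library are available. Lean on these libraries where they do the work, as an engineer would, in place of code of your own. Each camera call takes 0.05 s, during which the arm holds its last target. There are 200 camera calls.

## Working session

There is one attempt and no reset: what is moved stays moved. The work goes in short steps, Python scripts to look and compute and a tool call to move; the robot and the scene stay as the last step left them, time stands still between calls to the robot, and variables do not carry over. Pictures are saved under pics/ and viewed, at most 10 in all, crops included, and the job is handed in when it is done.

Besides the shell and the picture viewer there is one more tool, called in YAML: its name, and indented under it one key for each argument. move_arm: Moves the arm, as the interface text tells. Its arguments: {"type":"object","properties":{"targets":{"type":"array"},"grip_force":{"type":"number"}},"required":["targets"]}

```bash
mkdir -p pics
cat > h.py <<'E'
import numpy as np, cv2
from bench import r
def cam(n):
    c=r.camera(n); c['f']=200/np.tan(np.radians(c['vertical_fov'])/2); return c
def pix(c,p):
    T=np.linalg.inv(c['cam_to_world']); q=T[:3,:3]@np.array(p)+T[:3,3]; return c['f']*q[:2]/q[2]+[c['cx'],c['cy']]
def onz(c,u,v,z):
    T=np.array(c['cam_to_world']); d=T[:3,:3]@[(u-c['cx'])/c['f'],(v-c['cy'])/c['f'],1]; o=T[:3,3]
    return o+d*(z-o[2])/d[2]
E
python3 - <<'E'
from h import *
for n in('side','top'):
    c=cam(n); cv2.imwrite(f'pics/{n}0.png',c['image']); print(n,c['f'],c['cx'],c['cy'],np.round(c['cam_to_world'],3).tolist())
s=r.read_state(); print(s['time'],s['ee_pos'],s['eef_rot'],s['width'],s['ft_force'])
E
```

```text
side 361.9504028590158 315.9316253854512 204.64660007826714 [[-0.975, -0.139, 0.173, 0.439], [-0.221, 0.67, -0.708, 0.618], [-0.018, -0.729, -0.684, 0.708], [0.0, 0.0, 0.0, 1.0]]
top 495.79455855937556 326.29898059708887 214.88854949973606 [[-0.028, -0.99, 0.136, 0.458], [-1.0, 0.026, -0.016, 0.042], [0.012, -0.137, -0.991, 1.156], [0.0, 0.0, 0.0, 1.0]]
0.1 [0.20468107 0.59015973 0.22181939] [ 1.66143457e-01  9.86101381e-01 -6.43228678e-04 -6.94993853e-05] 0.08669594027928106 [1.06707391 0.48676911 0.17156052]
```

View pics/side0.png

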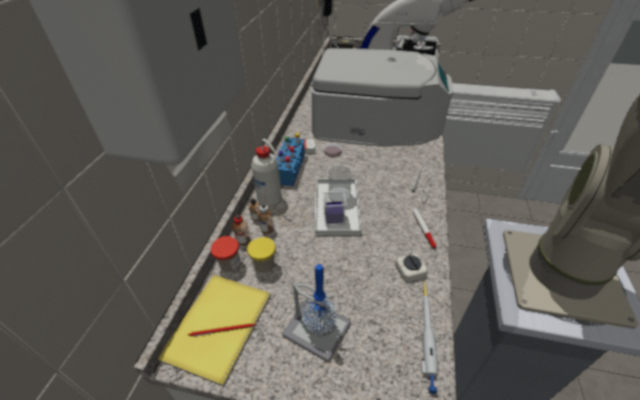

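View pics/top0.png

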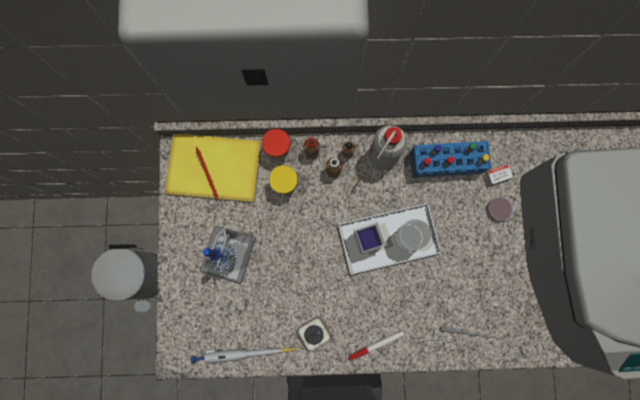

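The side view shows the brush with its blue handle at about (319,280) and the tray at about (338,207). In the top view the handle's top is near (208,252), the beaker near (411,235) and the jar near (369,238). I'll crop both for detail.

Run:
```python
import cv2,numpy as np
t=cv2.imread('pics/top0.png');s=cv2.imread('pics/side0.png')
f=lambda im,x,y,w,h:cv2.resize(im[y:y+h,x:x+w],(400,int(400*h/w)),interpolation=cv2.INTER_CUBIC)
# each 80x60 at 5x
a=np.vstack([np.hstack([f(t,190,215,80,60),f(t,370,205,80,60)]),np.hstack([f(s,280,260,80,100)[:300],f(s,310,160,60,45)])])
cv2.imwrite('pics/crop0.png',a)
```

```text
(no output)
```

View pics/crop0.png

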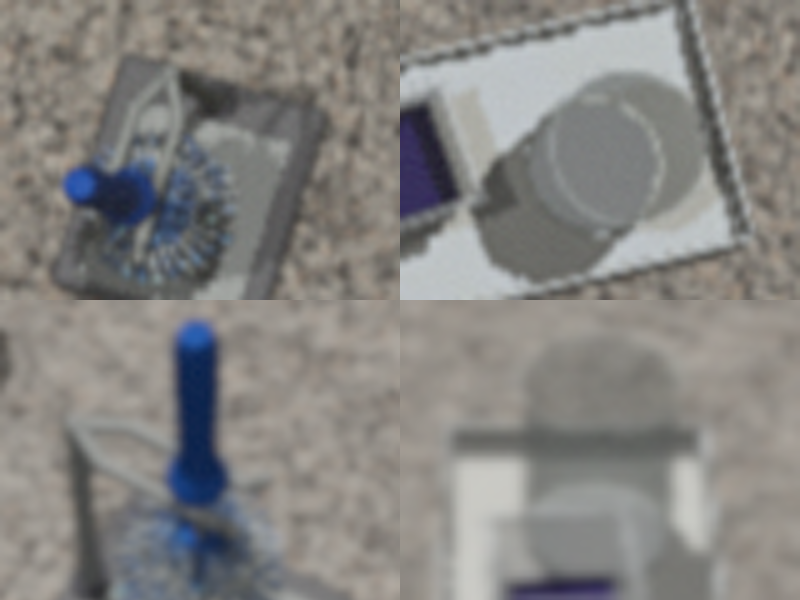

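Run:
```python
from h import *
t=cam('top');s=cam('side')
p=lambda n,c,u,v,z:print(n,np.round(onz(c,u,v,z),4))
p('htop T',t,206.6,252.2,.22);p('collar T',t,214.8,254,.135)
p('htop S',s,319.4,265.4,.22);p('collar S',s,319,295.6,.135)
p('post T',t,224.4,230,.13);p('tips T',t,218,267.4,.136)
p('rim T',t,414.2,235.4,.09);p('rim S',s,340,173.5,.09); p('base T',t,406.6,239,.003)
p('jar T',t,369,238,.079)
c=[(340,221),(430,206),(438,254),(350,272)]
for k in c:p('tray',t,*k,.02)
st=r.read_state();print(st['ee_pos'],pix(t,st['ee_pos']),pix(s,st['ee_pos']))
```

```text
htop T [0.5218 0.2544 0.22  ]
collar T [0.5234 0.2569 0.135 ]
htop S [0.524  0.2567 0.22  ]
collar S [0.5248 0.2605 0.135 ]
post T [0.573  0.2383 0.13  ]
tips T [0.4958 0.2501 0.136 ]
rim T [ 0.555  -0.1636  0.09  ]
rim S [ 0.5584 -0.1564  0.09  ]
base T [ 0.5549 -0.1622  0.003 ]
jar T [ 0.5529 -0.0666  0.079 ]
tray [ 0.5992 -0.0071  0.02  ]
tray [ 0.6289 -0.2175  0.02  ]
tray [ 0.5171 -0.2296  0.02  ]
tray [ 0.4816 -0.0262  0.02  ]
[0.20471185 0.59029205 0.22207819] [ 16.00245131 435.45998503] [598.09818844 631.62958916]
```

move_arm:
  targets:
    - [[-2,-1,-1],[0,0,0],100]
    - [[-4,-2,-1],[0,0,0],100]
    - [[-5,-2.5,-1],[0,0,0],100]
    - [[-5,-2.5,-1],[0,0,0],100]
    - [[-5,-2.6,0],[0,0,0],100]
    - [[-5,-2.6,0],[0,0,0],100]
    - [[-5,-2.6,0],[0,0,0],100]
    - [[-5,-2.6,0],[0,0,0],100]
    - [[-3,-1.6,0],[0,0,0],100]
    - [[-2,-1,0],[0,0,0],100]
    - [[0,0,0],[0,0,0],100]
    - [[0,0,0],[0,0,0],100]
  grip_force: 25

```text
time: 1.7
ee_pos: [0.5229, 0.258, 0.2629]
eef_rot: [0.166, 0.986, 0.0, -0.0]
ft_force: [-0.2, 0.3, -0.4]
width: 0.0871
grip_force: 0.0
```

Run:
```python
from h import *
c=cam('side');e=r.read_state()['ee_pos'];print(pix(c,e),pix(c,[.5235,.257,.22]))
i=c['image'];cv2.imwrite('pics/a1.png',cv2.resize(i[200:350,240:400],None,fx=4,fy=4,interpolation=cv2.INTER_CUBIC))
```

```text
[319.66477043 249.86967404] [319.6305658  265.60716735]
```

View pics/a1.png

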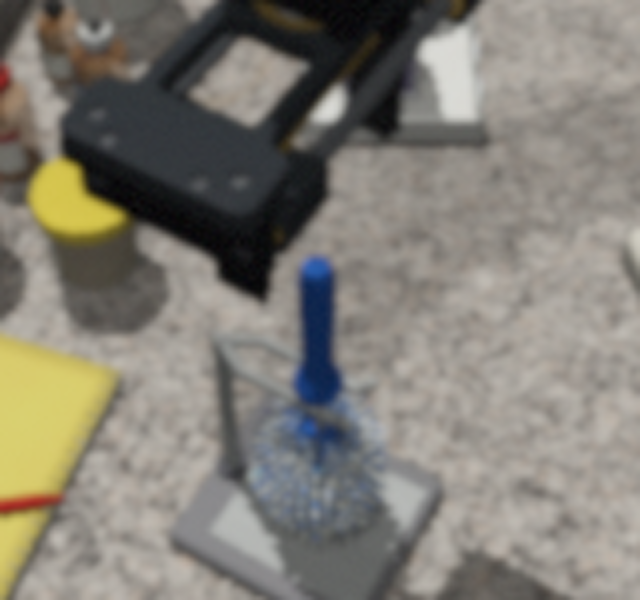

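The open fingers, with tips at about (245,280) and (385,120) in the crop, straddle the handle, whose top is at (317,265). So the tool is centred, and I'll descend and grip.

move_arm:
  targets:
    - [[0,0,2],[0,0,0],100]
    - [[0,0,3],[0,0,0],100]
    - [[0,0,3],[0,0,0],100]
    - [[0,0,2],[0,0,0],100]
    - [[0,0,0],[0,0,0],40]
    - [[0,0,0],[0,0,0],20]
    - [[0,0,0],[0,0,0],0]
    - [[0,0,0],[0,0,0],0]
    - [[0,0,0],[0,0,0],0]
    - [[0,0,0],[0,0,0],0]
    - [[0,0,0],[0,0,0],0]
    - [[0,0,0],[0,0,0],0]

```text
time: 3.25
ee_pos: [0.5233, 0.2577, 0.1625]
eef_rot: [0.166, 0.986, -0.0, -0.0]
ft_force: [0.0, -0.3, -0.4]
width: 0.0161
grip_force: 25.0
```

move_arm:
  targets:
    - [[0,0,-0.5],[0,0,0],0]
    - [[0,0,-0.5],[0,0,0],0]
    - [[0,0,-0.5],[0,0,0],0]
    - [[0,0,0],[0,0,0],0]
    - [[1,0,0],[0,0,0],0]
    - [[2,0,0],[0,0,0],0]
    - [[2,0,0],[0,0,0],0]
    - [[2,0,0],[0,0,0],0]
    - [[2,0,0],[0,0,0],0]
    - [[0,0,0],[0,0,0],0]

```text
time: 4.5
ee_pos: [0.4366, 0.2884, 0.1778]
eef_rot: [0.165, 0.986, 0.0, -0.0]
ft_force: [-0.5, 0.2, -0.9]
width: 0.0161
grip_force: 25.0
```

move_arm:
  targets:
    - [[0,0,-2],[0,0,0],0]
    - [[0,0,-3],[0,0,0],0]
    - [[0,0,-3],[0,0,0],0]
    - [[-1,-1.5,-1],[0,0,0],0]
    - [[-2,-3,0],[0,0,0],0]
    - [[-3,-4.5,0],[0,0,0],0]
    - [[-3,-4.5,0],[0,0,0],0]
    - [[-3,-4.5,0],[0,0,0],0]
    - [[-3,-4.5,0],[0,0,0],0]
    - [[-3,-4.5,0],[0,0,0],0]
    - [[-3,-4.5,0],[0,0,0],0]
    - [[-2.5,-3.5,0],[0,0,0],0]
    - [[-1.6,-2.4,0],[0,0,0],0]
    - [[-0.8,-1.1,0],[0,0,0],0]
    - [[0,0,0],[0,0,0],0]
    - [[0,0,0],[0,0,0],0]

```text
time: 6.5
ee_pos: [0.5567, -0.1601, 0.2673]
eef_rot: [0.165, 0.986, 0.0, -0.0]
ft_force: [-0.2, 1.4, -0.2]
width: 0.016
grip_force: 25.0
```

Run:
```python
from h import *
s=cam('side');t=cam('top');e=r.read_state()['ee_pos'];print(e)
o=np.array(e)-[0,0,.0325]
for n,c,x,y in(('side',s,290,110),('top',t,350,170)):
    print(n,'tuft',pix(c,o-[0,0,.112]),'collar',pix(c,o),'rim',pix(c,[.5555,-.161,.09]))
f=lambda im,x,y,w,h:cv2.resize(im[y:y+h,x:x+w],(400,500),interpolation=cv2.INTER_CUBIC)
cv2.imwrite('pics/a2.png',np.hstack([f(s['image'],300,110,80,100),f(t['image'],370,180,80,100)]))
```

```text
[ 0.5569091  -0.16003936  0.26749188]
side tuft [341.10969247 163.07646779] collar [342.45975411 126.5241851 ] rim [341.31778894 172.62062002]
top tuft [415.41016796 233.02471004] collar [426.77008338 227.02164543] rim [412.98777822 235.19315025]
```

View pics/a2.png

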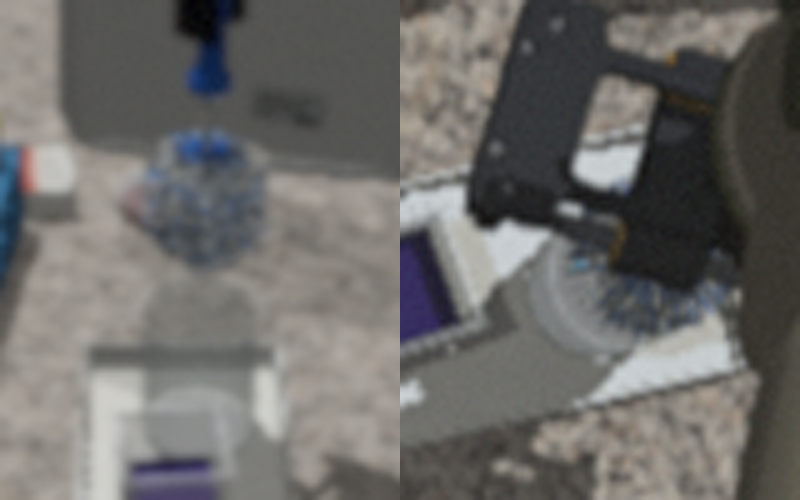

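The brush head hangs over the beaker: in the side crop its centre is at about (341,149), with the beaker rim at about (340.5,172). In the top view the rim comes out at about (413,235). Both agree to about 1 mm, so I'll lower slowly.

move_arm:
  targets:
    - [[0,0,1],[0,0,0],0]
    - [[0,0,1],[0,0,0],0]
    - [[0,0,1],[0,0,0],0]
    - [[0,0,1],[0,0,0],0]
    - [[0,0,1],[0,0,0],0]
    - [[0,0,1],[0,0,0],0]
    - [[0,0,1],[0,0,0],0]
    - [[0,0,1],[0,0,0],0]
    - [[0,0,1],[0,0,0],0]
    - [[0,0,1],[0,0,0],0]
    - [[0,0,0.6],[0,0,0],0]
    - [[0,0,0.4],[0,0,0],0]
    - [[0,0,0],[0,0,0],0]

```text
time: 8.22
ee_pos: [0.5568, -0.1613, 0.1573]
eef_rot: [0.166, 0.986, 0.0, -0.0]
ft_force: [-1.0, 0.2, -1.3]
width: 0.016
grip_force: 25.0
```

Run:
```python
from h import *
s=cam('side');t=cam('top');st=r.read_state();print(st['ee_pos'],st['ft_force'])
f=lambda im,x,y,w,h:cv2.resize(im[y:y+h,x:x+w],(400,500),interpolation=cv2.INTER_CUBIC)
cv2.imwrite('pics/a3.png',np.hstack([f(s['image'],300,110,80,100),f(t['image'],370,180,80,100)]))
```

```text
[ 0.55697393 -0.16134831  0.15771783] [-0.02924004 -0.62539213 -1.27965579]
```

View pics/a3.png

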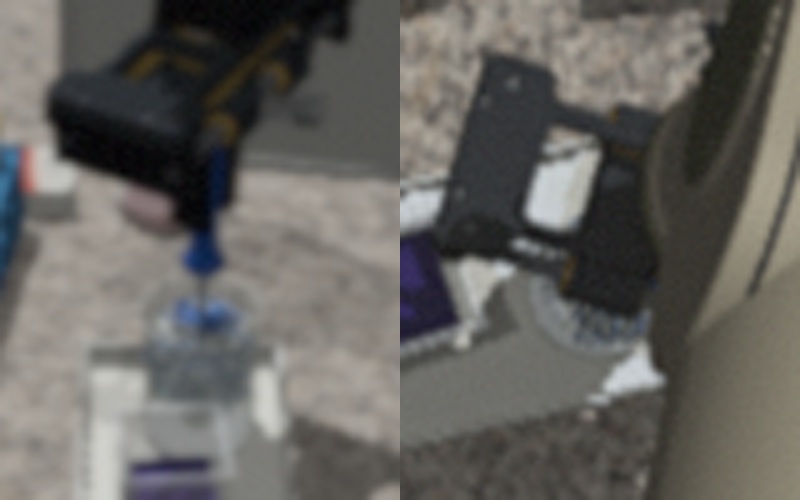

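The head is inside the beaker, and the beaker hasn't moved: its outline is still at about 145–260 in the side crop. Now the first touch.

move_arm:
  targets:
    - [[0,0,0.4],[0,0,0],0]
    - [[0,0,0.4],[0,0,0],0]
    - [[0,0,0.2],[0,0,0],0]
    - [[0,0,0],[0,0,0],0]
    - [[0,0,0],[0,0,0],0]
    - [[0,0,0],[0,0,0],0]

```text
time: 9.07
ee_pos: [0.5569, -0.1613, 0.1476]
eef_rot: [0.166, 0.986, 0.0, 0.0]
ft_force: [-0.3, -1.3, -0.2]
width: 0.0164
grip_force: 25.0
```

Run:
```python
from h import *
a=[]
for i in range(6):
    cam('top'); st=r.read_state(); a.append(st['ft_force'])
print(st['ee_pos'],np.mean(a,0))
```

```text
[ 0.556904   -0.16133143  0.14759602] [ 0.59077635 -0.43497631  0.25159156]
```

move_arm:
  targets:
    - [[0,0,-0.6],[0,0,0],0]
    - [[0,0,-1],[0,0,0],0]
    - [[0,0,-1],[0,0,0],0]
    - [[0,0,-1],[0,0,0],0]
    - [[0,0,-0.6],[0,0,0],0]
    - [[0,0,0],[0,0,0],0]
    - [[0,0,0],[0,0,0],0]
    - [[0,0,0],[0,0,0],0]

```text
time: 10.38
ee_pos: [0.5567, -0.1613, 0.1892]
eef_rot: [0.166, 0.986, 0.0, -0.0]
ft_force: [0.1, -0.9, -0.8]
width: 0.016
grip_force: 25.0
```

Run:
```python
from h import *
s=cam('side');t=cam('top');st=r.read_state();print(st['ee_pos'],st['ft_force'])
f=lambda im,x,y,w,h:cv2.resize(im[y:y+h,x:x+w],(400,500),interpolation=cv2.INTER_CUBIC)
cv2.imwrite('pics/a4.png',np.hstack([f(s['image'],300,110,80,100),f(t['image'],370,180,80,100)]))
```

```text
[ 0.55670428 -0.16128002  0.18922862] [ 0.26881962 -0.21313297 -1.90426549]
```

View pics/a4.png

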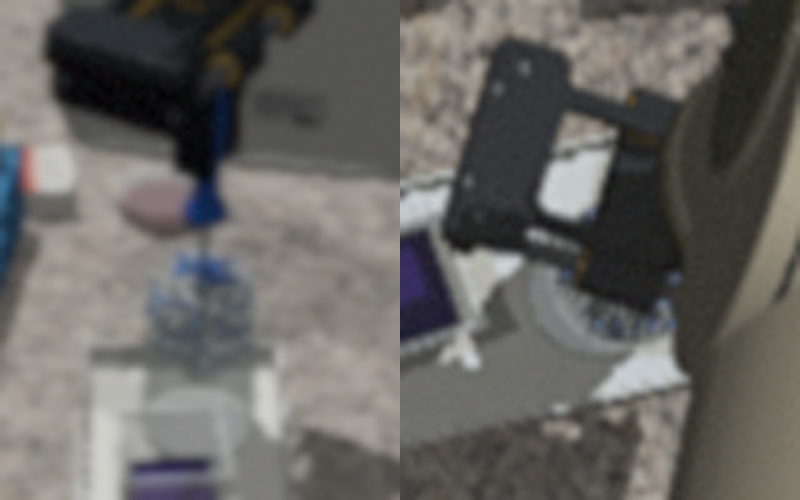

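Half the head is out, at about (203,300) in the side crop. The beaker stands where it was, with its base at about (197,420). Next are strokes two and three, then lifting clear.

move_arm:
  targets:
    - [[0,0,1],[0,0,0],0]
    - [[0,0,1],[0,0,0],0]
    - [[0,0,1],[0,0,0],0]
    - [[0,0,0.7],[0,0,0],0]
    - [[0,0,0.5],[0,0,0],0]
    - [[0,0,0],[0,0,0],0]
    - [[0,0,0],[0,0,0],0]
    - [[0,0,0],[0,0,0],0]
    - [[0,0,-0.6],[0,0,0],0]
    - [[0,0,-1],[0,0,0],0]
    - [[0,0,-1],[0,0,0],0]
    - [[0,0,-1],[0,0,0],0]
    - [[0,0,-0.6],[0,0,0],0]
    - [[0,0,0],[0,0,0],0]
    - [[0,0,0],[0,0,0],0]
    - [[0,0,0],[0,0,0],0]

```text
time: 12.48
ee_pos: [0.5567, -0.1613, 0.1892]
eef_rot: [0.166, 0.986, 0.0, -0.0]
ft_force: [-0.6, -0.5, -0.4]
width: 0.0162
grip_force: 25.0
```

move_arm:
  targets:
    - [[0,0,1],[0,0,0],0]
    - [[0,0,1],[0,0,0],0]
    - [[0,0,1],[0,0,0],0]
    - [[0,0,0.7],[0,0,0],0]
    - [[0,0,0.5],[0,0,0],0]
    - [[0,0,0],[0,0,0],0]
    - [[0,0,0],[0,0,0],0]
    - [[0,0,0],[0,0,0],0]

```text
time: 13.48
ee_pos: [0.5569, -0.1613, 0.1478]
eef_rot: [0.166, 0.986, 0.0, 0.0]
ft_force: [-1.1, -0.6, 0.3]
width: 0.0163
grip_force: 25.0
```

move_arm:
  targets:
    - [[0,0,-0.6],[0,0,0],0]
    - [[0,0,-1],[0,0,0],0]
    - [[0,0,-1],[0,0,0],0]
    - [[0,0,-1],[0,0,0],0]
    - [[0,0,-0.6],[0,0,0],0]
    - [[0,0,0],[0,0,0],0]
    - [[0,0,0],[0,0,0],0]
    - [[0,0,0],[0,0,0],0]
    - [[0,0,-1],[0,0,0],0]
    - [[0,0,-1],[0,0,0],0]
    - [[0,0,-1],[0,0,0],0]
    - [[0,0,-1],[0,0,0],0]
    - [[0,0,-1],[0,0,0],0]
    - [[0,0,-1],[0,0,0],0]
    - [[0,0,-1.8],[0,0,0],0]
    - [[0,0,0],[0,0,0],0]

```text
time: 15.48
ee_pos: [0.5576, -0.1616, 0.2693]
eef_rot: [0.166, 0.986, 0.0, 0.001]
ft_force: [-0.3, -0.0, -0.8]
width: 0.0159
grip_force: 25.0
```

move_arm:
  targets:
    - [[0.8,1.1,0],[0,0,0],0]
    - [[1.6,2.4,0],[0,0,0],0]
    - [[2.6,3.8,0],[0,0,0],0]
    - [[3,4.5,0],[0,0,0],0]
    - [[3,4.5,0],[0,0,0],0]
    - [[3,4.5,0],[0,0,0],0]
    - [[3,4.5,0],[0,0,0],0]
    - [[3,4.5,0],[0,0,0],0]
    - [[2.6,3.8,0],[0,0,0],0]
    - [[2,2.9,0],[0,0,0],0]
    - [[1,1.5,0],[0,0,0],0]
    - [[0.5,0.5,2],[0,0,0],0]
    - [[0,0,3],[0,0,0],0]
    - [[0,0,3],[0,0,0],0]
    - [[0,0,1.1],[0,0,0],0]
    - [[0,0,0],[0,0,0],0]
    - [[0,0,0],[0,0,0],0]

```text
time: 17.6
ee_pos: [0.437, 0.2882, 0.1778]
eef_rot: [0.166, 0.986, 0.001, 0.001]
ft_force: [0.5, 0.5, -0.8]
width: 0.0161
grip_force: 25.0
```

Run:
```python
from h import *
s=cam('side');t=cam('top');e=np.array(r.read_state()['ee_pos']);d=np.array([.5233,.2577,.1625])-e
print(e,'tool shift cm',100*np.array([-.945*d[0]+.327*d[1],.327*d[0]+.945*d[1],-d[2]]))
o=e-[0,0,.0325]
print('side collar',pix(s,o+[0,0,.0025]),'tuft',pix(s,o-[0,0,.1]),'top collar',pix(t,o))
f=lambda im,x,y,w,h:cv2.resize(im[y:y+h,x:x+w],(400,500),interpolation=cv2.INTER_CUBIC)
cv2.imwrite('pics/a5.png',np.hstack([f(s['image'],280,250,96,120),f(t['image'],180,200,80,100)]))
```

```text
[0.43694178 0.28825922 0.17768472] tool shift cm [-9.16013874 -0.06393277  1.51847164]
side collar [365.75971777 314.6504579 ] tuft [361.63318055 342.77380602] top collar [197.92894424 297.26973255]
```

View pics/a5.png

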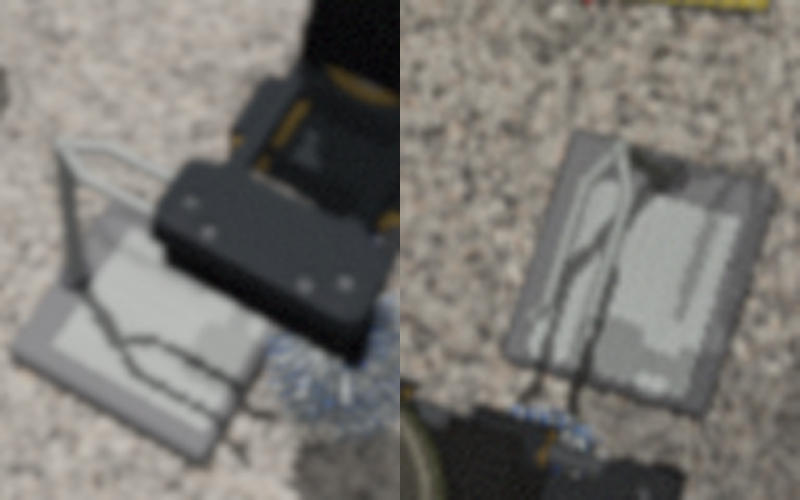

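The fork is free and open towards the brush: prongs at about (560,270) and (615,270) in the top crop, post at (625,148). I'll go back along the path it came out on.

move_arm:
  targets:
    - [[-1,-0.05,0],[0,0,0],0]
    - [[-1.5,0,0],[0,0,0],0]
    - [[-1.5,0,0],[0,0,0],0]
    - [[-1.5,0,0],[0,0,0],0]
    - [[-1.2,0,0],[0,0,0],0]
    - [[-1,0,0],[0,0,0],0]
    - [[-1,0,0],[0,0,0],0]
    - [[-0.5,0,0],[0,0,0],0]
    - [[0,0,0],[0,0,0],0]
    - [[0,0,0],[0,0,0],0]

```text
time: 18.95
ee_pos: [0.5228, 0.2576, 0.1766]
eef_rot: [0.166, 0.986, 0.0, -0.0]
ft_force: [0.2, 0.1, -0.9]
width: 0.0159
grip_force: 25.0
```

move_arm:
  targets:
    - [[0,0,0.5],[0,0,0],0]
    - [[0,0,0.5],[0,0,0],0]
    - [[0,0,0.3],[0,0,0],0]
    - [[0,0,0.2],[0,0,0],0]
    - [[0,0,0],[0,0,0],0]
    - [[0,0,0],[0,0,0],0]

```text
time: 19.7
ee_pos: [0.5232, 0.2573, 0.1623]
eef_rot: [0.166, 0.986, 0.0, 0.0]
ft_force: [-3.5, -1.7, 5.2]
width: 0.0159
grip_force: 25.0
```

The collar is seated on the prongs, pressing with about 5 N. I'll ease off slightly and release.

move_arm:
  targets:
    - [[0,0,-0.05],[0,0,0],0]
    - [[0,0,0],[0,0,0],0]
    - [[0,0,0],[0,0,0],25]
    - [[0,0,0],[0,0,0],40]
    - [[0,0,0],[0,0,0],70]
    - [[0,0,0],[0,0,0],100]
    - [[0,0,0],[0,0,0],100]
    - [[0,0,0],[0,0,0],100]
    - [[0,0,0],[0,0,0],100]
    - [[0,0,-1],[0,0,0],100]
    - [[0,0,-2],[0,0,0],100]
    - [[0,0,-3],[0,0,0],100]
    - [[0,0,-3],[0,0,0],100]
    - [[0,0,-3],[0,0,0],100]
    - [[3,0,0],[0,0,0],100]
    - [[5,0,0],[0,0,0],100]
    - [[5,0,0],[0,0,0],100]
    - [[0,0,0],[0,0,0],100]
    - [[0,0,0],[0,0,0],100]

```text
time: 22.08
ee_pos: [0.4009, 0.2996, 0.2828]
eef_rot: [0.166, 0.986, 0.0, 0.0]
ft_force: [0.3, -0.0, 0.1]
width: 0.087
grip_force: 0.0
```

Run:
```python
from h import *
s=cam('side');t=cam('top');print(r.read_state()['ee_pos'])
f=lambda im,x,y:cv2.resize(im[y:y+60,x:x+80],(400,300),interpolation=cv2.INTER_CUBIC)
si,ti=s['image'],t['image']
cv2.imwrite('pics/a6.png',np.vstack([np.hstack([f(ti,190,215),f(ti,370,205)]),np.hstack([f(si,280,260),f(si,300,155)])]))
```

```text
[0.40135878 0.29923728 0.28232235]
```

View pics/a6.png

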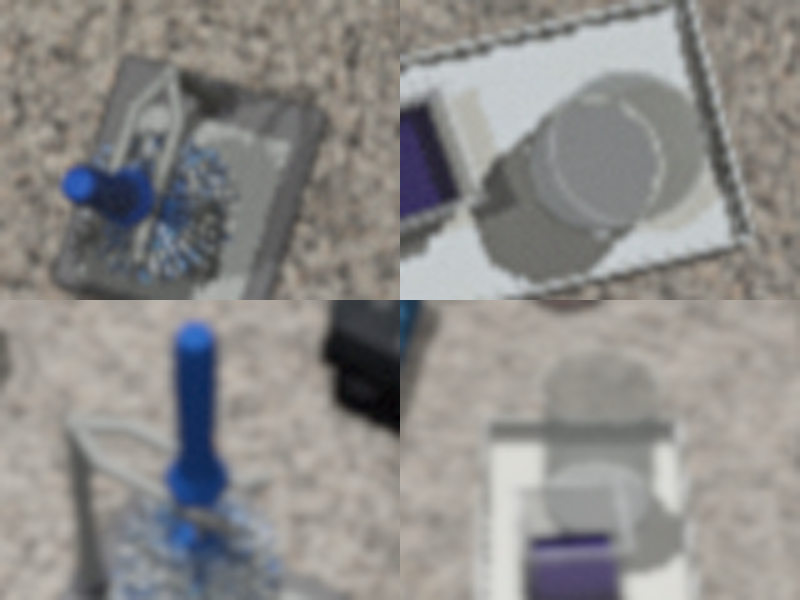

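The brush hangs as at the start, with its handle top at about (206.5,252) in the top view. The beaker and jar haven't moved.

```bash
python3 -c "
from bench import r
print(r.close_job())"
```

```text
the job is handed in; nothing more can be done
None
```

I scrubbed the beaker with three full strokes and hung the brush back on its fork; the beaker and jar show no visible movement, and the job is handed in at about 22 s (no verdict was returned).

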